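Demould a sensor module and hold it up to the inspection camera

ROBOT

A 7-joint arm with a two-finger parallel gripper is mounted at the origin on the work surface. World frame = base frame: x ahead of the robot, y to its left, z up, the work surface at z = 0. Lengths are in m, angles in rad, forces in N, time in s.
With the tool pointing down it reaches from about 0.4 to 0.85 m from the base axis. Payload 10.4 kg.
Tool frame: the origin (TCP) lies between the finger pads; the fingertips stand 11 mm ahead of it and the grasp point (between the pads) lies 8 mm behind it; z points along the fingers, y is the direction in which the jaws open and shut (so a half turn about z gives the same grasp; the last joint's range is limited). The gripper opens to 87 mm and grips with 3 to 60 N. Pads are 19 mm wide; open, the fingers measure 117 mm over their backs; the gripper's body (75 mm by 190 mm) begins 51 mm behind the grasp point.
Start: joints at [-0.023, 0.332, -0.065, 1.46, 0.022, 1.35, -0.088], TCP at [0.625, 0, 0.234] pointing down, gripper open.
Joint ranges: [-2.6, 2.6], [-0.5, 2.12], [-1.47, 1.34], [0.16, 2.42], [-1.27, 4.41], [0.06, 2.06], [-2.6, 2.6]. Speed limits (rad/s): [2.22, 2.22, 2.79, 2.79, 3.14, 3.14, 3.14].

INTERFACE

Orientations are given as a unit quaternion [x, y, z, w].
In Python, from bench import r, eyes gives the robot as it stands.
- The arm moves only by the shell command python3 -m inch 'ROWS' [FORCE]. ROWS is a JSON object of lists of equal length, an entry for each row: "translation": the shift along the world's x, y, z scaled (see below), a list of three; "rot": the turn, a rotation vector about the world's x, y, z scaled (see below), a list of three; "jaw": the finger opening in mm, from 0 to 87. In form: {"translation": [[tx, ty, tz], ...], "rot": [[ax, ay, az], ...], "jaw": [jaw, ...]}. A call has 1 to 20 rows; each row is the pose to reach, as a shift and turn from the pose measured when the call began; what a row does not reach only later rows make up. The controller multiplies each number of a shift by 100 mm and each number of a turn by 60 degrees. A row lasts 1/10 s, in which the tool goes at most 50 mm and 8.59 degrees, less where a joint would pass 70% of its speed; a pose out of reach is approached as far as the arm can. A call with a number of a shift or a turn outside -1 to 1 is refused whole. A call with a gripper value outside its range is refused whole. The fingers move at their own pace and stop on an object; FORCE is the grip in N (left out, the last holds). Time passes only in rows, so rows that repeat a pose let the fingers close. It gives the time, the measured TCP pose, the force and the opening at its end, in the units of the state.
- r.read_state(): the state, without advancing time (a new reading comes with each control period).
- eyes.camera(name): name is "scene" or "side" or "wrist"; returns the picture (420x560x3 uint8, blue, green, red); there is no depth.
- eyes.calibration(name): a dict with "fx", "fy", "cx", "cy" (pixels), "distortion" ([k1, k2, p1, p2, k3] as OpenCV has them; the pictures are not rectified), "R" (3x3) and "t" (3): a world point X has camera coordinates R X + t; the wrist camera has in their place "hand_eye" (4x4, takes a point from camera to tool coordinates, whose origin is the TCP and whose axes are the flange's). Camera axes: x right, y down, z forward; pixel columns grow to the right and rows downward; lengths in m; the calibration is good to about 2 mm. A picture is of the moment at which its call begins: read the wrist's pose just before it. calibration takes no time and is no camera call.
- r.close_job(): hands the job in, once; it reports no verdict.
The state is a dict: "time": time; "joint_positions": joint angles; "joint_vel": joint speeds; "joint_torque": joint torques, N m; "ee_pos": TCP position; "eef_rot": TCP orientation; "ft_force": force on the tool from outside, world axes, zero at the start; "torque": the same for the moment, N m; "width": finger opening in m.
Only numpy, scipy, OpenCV 4.12 (cv2) and the standard library are available. Lean on these libraries where they do the work, as an engineer would, in place of code of your own. Each camera call takes 0.05 s, during which the arm holds its last target. There are 200 camera calls.

TASK

Take the amber sensor module that still lies in the open mould straight up out of its cavity, gripping it by its body and keeping the gripper off its black connector. Show it to the inspection camera: right way up and level with the camera, the mouth of its connector facing the lens squarely, centred on it and in focus, 120 mm in front of the lens. Finish while holding it still there in the gripper (do not put it down or let go), without bumping the camera, and leave everything else on the bench where it is.

Things in the scene. Friction and masses are not known exactly. Their poses are not given: they have to be found in the camera images.
- module: the module to show: amber block 60 x 36 x 38 mm (x, y, z), 60 to 125 g, right way up in the mould's cavity, lower 14 mm inside it, upper 24 mm free above. Origin: centre of its underside; z out of its top (2 mm steel cap), x out of the end with the connector. Grip the plain flanks facing +y and -y, 36 mm apart. Identical modules lie in the blue tray: not meant.
- module_connector: fragile black connector fixed on the module's +x end face: shroud 24 mm wide (y), 12 mm high (z), standing out 12 mm (x), six brass pins inside, open to +x. Origin: centre of its root on the end face, 30 mm ahead of the module's origin and 14 mm above its underside; axes as the module's. The gripper must not touch it.
- connector_mouth (a point): centre of the open end of the module's connector, at (42, 0, 14) mm from the module's origin; axes as the module's
- mould: open lower mould half, fixed: aluminium block 120 x 100 mm on steel plate 170 x 140 x 10 mm, flat top 42 mm above the bench. Origin: centre of its underside, z up, x as the module's. Cavity 62.4 x 38.4 mm, 14 mm deep, in the middle; groove 26 mm wide, 7 mm deep through the +x wall for the connector. Guide pillars, 12 mm diameter, stand 20 mm above the top at (+-50, +-40) mm.
- cavity_floor (a point): centre of the cavity's floor, 28 mm above the mould's origin, on which the centre of the module's underside rests; axes as the mould's
- camstand: inspection camera stand, fixed: cream foot plate 170 x 140 x 16 mm; steel column 22 mm in diameter, 344 mm high, 35 mm behind the plate's middle, with height carriage and camera. Origin: centre of the foot plate's underside, z up; the camera looks along its -x, towards the robot.
- camera_head: the camera: cream body 46 x 50 x 50 mm, black lens barrel, ring light of 58 mm diameter at the front. Clamped at a height (245 to 305 mm above the bench) and tilt (looking down 6 to 24 degrees) that differ from run to run. Origin: on its tilt axis. It looks along its own -x; y is level; z is up in its picture.
- lens (a point): centre of the camera's front (lens and ring light), 72 mm from the camera's origin along its -x; axes as the camera's
- focus (a point): the camera's focus point in the air, on the lens axis 120 mm ahead of the lens (192 mm from the camera's origin along its -x); axes as the camera's, so x points from here to the lens. The module is rightly shown with the connector's mouth here and its x, y and z axes along this point's x, y and z.
- tray: dark blue open tray 190 x 150 mm, 30 mm high, fixed, with two finished modules in it; it and the mould may stand on either side. Origin: centre of its underside
- old_module1: finished module in the tray, same shape and axes as the module; bystander
- old_module2: finished module in the tray, same shape and axes as the module; bystander
- mould_top: upper half of the mould, lying cavity up: aluminium block 120 x 100 x 38 mm, loose; bystander. Origin: centre of its underside
- board: green circuit board 140 x 90 mm on short brass feet, with a black heat sink, 32 mm high in all, loose; bystander. Origin: centre of its underside
- meter: yellow multimeter lying on its back, 180 x 88 mm, 44 mm high, loose; bystander. Origin: centre of its underside
- wash_bottle: whitish bottle with red cap, 60 mm diameter, 145 mm high, standing loose; bystander. Origin: centre of its underside
- spool: blue solder spool standing on end, 60 mm diameter, 48 mm high, loose; bystander. Origin: centre of its underside

How it is judged:
By the outcome, as a careful person would: the job done as asked, in the order asked, and still so for the second after the job is handed in, while the arm keeps its last pose, push and grip.
It also fails if it takes over 45 s, if anything falls off the work surface, if the arm or the gripper's body presses on something with over 40 N, if the wrist force passes 120 N, or if a joint passes its speed limit or range.

## Working session

There is one attempt and no reset: what is moved stays moved. The work goes in short steps, Python scripts to look and compute and a shell command to move; the robot and the scene stay as the last step left them, time stands still between calls to the robot, and variables do not carry over. Pictures are saved under pics/ and viewed, about 8 in all and at most 12, crops included, and the job is handed in when it is done.

```bash
ls; mkdir -p pics
python3 - <<'E'
from bench import r,eyes
import cv2,json,numpy as np
for n in ("scene","side"):
    cv2.imwrite(f"pics/{n}0.png",eyes.camera(n)); print(n,eyes.calibration(n))
s=r.read_state();im=eyes.camera("wrist");cv2.imwrite("pics/wrist0.png",im);print(eyes.calibration("wrist"));print(s)
E
```

```text
pics
scene {'fx': 396.24446305727326, 'fy': 396.24446305727326, 'cx': 276.4659023907407, 'cy': 208.87220064710772, 'distortion': array([-0.03442296,  0.        ,  0.        ,  0.        ,  0.        ]), 'R': array([[ 0.85860001,  0.51258628, -0.00783149],
       [ 0.27553228, -0.47430101, -0.83613426],
       [-0.43230544,  0.71574706, -0.54846892]]), 't': array([-0.49952099, -0.02120419,  1.47067604])}
side {'fx': 388.12559390221725, 'fy': 388.12559390221725, 'cx': 280.11223256843977, 'cy': 211.2949235734104, 'distortion': array([-0.04577423,  0.        ,  0.        ,  0.        ,  0.        ]), 'R': array([[ 0.99915328, -0.04107569, -0.00234582],
       [-0.02698571, -0.61124627, -0.79098026],
       [ 0.03105618,  0.79037383, -0.61183718]]), 't': array([-0.56015695,  0.12896004,  1.26991039])}
{'fx': 291.5597936450483, 'fy': 291.5597936450483, 'cx': 273.9147299749852, 'cy': 207.57507448686843, 'distortion': array([-0.04460176,  0.        ,  0.        ,  0.        ,  0.        ]), 'hand_eye': array([[-2.52525749e-04, -9.63416842e-01, -2.68007322e-01,
         7.25513586e-02],
     
[... 268 characters left out ...]
oint_positions': array([-0.02260473,  0.33280846, -0.0646849 ,  1.46083785,  0.02159426,
        1.34987   , -0.08852519]), 'joint_vel': array([ 0.00078065, -0.00189869, -0.00120386, -0.0018415 , -0.00054569,
        0.00029058,  0.00046594]), 'joint_torque': array([ 3.16136166e-04, -6.24538064e+01,  2.38312193e-02, -3.90717781e+01,
       -6.15657773e-02,  3.65302863e-02,  4.60620026e-05]), 'ee_pos': array([ 6.24685503e-01, -5.73412360e-06,  2.32842873e-01]), 'eef_rot': array([ 7.07112727e-01,  7.07100568e-01, -4.52696727e-04, -4.15281174e-04]), 'ft_force': array([-1.53262642,  0.10893051, -0.65564691]), 'torque': array([ 0.0024295 , -0.06163305, -0.01911447]), 'width': 0.08693255421930053}
```

View pics/scene0.png

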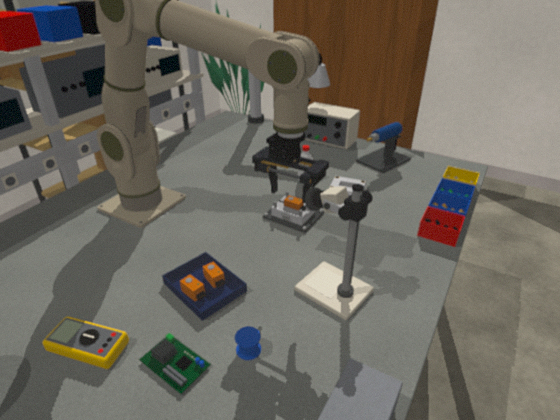

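View pics/side0.png

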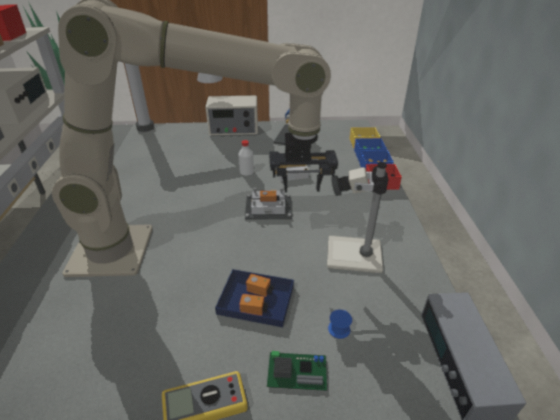

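The scene view shows the mould with the module at about (292,203), the camera head at (325,200), the foot plate at (335,288) and the tray at (204,285). The side view shows the module at (268,197), the head at (350,182) and the plate at (355,254). Next I'll measure coarsely.

```bash
cat > h.py <<'E'
import numpy as np,cv2
from scipy.spatial.transform import Rotation as Rn
from bench import r,eyes
def cam(n,s=None):
    c=eyes.calibration(n); K=np.array([[c['fx'],0,c['cx']],[0,c['fy'],c['cy']],[0,0,1]]); D=np.array(c['distortion'])
    if n=='wrist':
        T=np.eye(4);T[:3,:3]=Rn.from_quat(s['eef_rot']).as_matrix();T[:3,3]=s['ee_pos']
        M=T@c['hand_eye']; R=M[:3,:3].T; t=-R@M[:3,3]
    else: R,t=np.array(c['R']),np.array(c['t'])
    return K,D,R,t
def ray(C,uv):
    K,D,R,t=C; p=cv2.undistortPoints(np.array(uv,float).reshape(-1,1,2),K,D).reshape(-1,2)
    d=np.c_[p,np.ones(len(p))]@R; return -R.T@t, d/np.linalg.norm(d,axis=1)[:,None]
def onz(C,uv,z):
    o,d=ray(C,uv); return o+d*((z-o[2])/d[:,2])[:,None]
def tri(Cs,uvs):
    A=np.zeros((3,3));b=np.zeros(3);L=[]
    for C,uv in zip(Cs,uvs):
        o,d=ray(C,uv);P=np.eye(3)-np.outer(d[0],d[0]);A+=P;b+=P@o;L.append((P,o))
    X=np.linalg.solve(A,b);return X,[np.linalg.norm(P@(X-o))*1e3 for P,o in L]
def proj(C,X):
    K,D,R,t=C; return cv2.projectPoints(np.array(X,float).reshape(-1,3),cv2.Rodrigues(R)[0],t,K,D)[0].reshape(-1,2)
def look(n,name):
    s=r.read_state(); im=eyes.camera(n); cv2.imwrite(f'pics/{name}.png',im); np.save(f'pics/{name}.npy',np.r_[s['ee_pos'],s['eef_rot']]); return s,im,cam(n,s)
def load(name):
    p=np.load(f'pics/{name}.npy'); return cv2.imread(f'pics/{name}.png'),cam('wrist',dict(ee_pos=p[:3],eef_rot=p[3:]))
E
python3 - <<'E'
from h import *
np.set_printoptions(precision=4,suppress=True)
S,D=cam('scene'),cam('side')
print('module',tri([S,D],[(292,203),(268,197)]))
print('lens',tri([S,D],[(312,200),(339,186)]))
print('head',tri([S,D],[(333,197),(357,181)]))
print('coltop',tri([S,D],[(356,192),(381,168)]))
print('colbase',onz(D,[(367,250)],.016),onz(S,[(345,290)],.016))
print('tray',onz(D,[(256,297)],.03),'bottle',onz(D,[(246,172)],.01),'spool',onz(D,[(340,334)],0))
print('mouldtop', onz(D,[(303,170)],.03),onz(S,[(348,183)],.03))
p=cv2.imread('pics/side0.png');hsv=cv2.cvtColor(p,cv2.COLOR_BGR2HSV)
for n,C in(('scene',S),('side',D)):
    p=cv2.imread(f'pics/{n}0.png');h=cv2.cvtColor(p,cv2.COLOR_BGR2HSV)
    m=cv2.inRange(h,(12,25,170),(40,110,255));c=[x for x in cv2.findContours(m,0,2)[0] if cv2.contourArea(x)>600]
    for x in c:
        a=cv2.minAreaRect(x); q=cv2.approxPolyDP(cv2.convexHull(x),4,True)[:,0]; print(n,cv2.contourArea(x),q.tolist()); print(onz(C,q,.016))
E
```

```text
module (array([0.5249, 0.1993, 0.0577]), [np.float64(0.778257031222158), np.float64(0.778257031222112)])
lens (array([ 0.7222, -0.0621,  0.2744]), [np.float64(0.5930477910719721), np.float64(0.5930477910718858)])
head (array([ 0.7722, -0.0552,  0.29  ]), [np.float64(3.571371454902255), np.float64(3.5713714549023825)])
coltop (array([ 0.8307, -0.065 ,  0.3313]), [np.float64(0.8527488272408705), np.float64(0.8527488272408306)])
colbase [[ 0.8386 -0.0506  0.016 ]] [[ 0.8287 -0.0528  0.016 ]]
tray [[ 0.4837 -0.2394  0.03  ]] bottle [[0.4354 0.4494 0.01  ]] spool [[ 0.7041 -0.3487  0.    ]]
mouldtop [[0.6729 0.4222 0.03  ]] [[0.6206 0.4731 0.03  ]]
scene 1252.5 [[324, 261], [342, 271], [340, 312], [296, 286]]
[[ 0.729   0.0268  0.016 ]
 [ 0.7919  0.0132  0.016 ]
 [ 0.848  -0.1315  0.016 ]
 [ 0.7073 -0.106   0.016 ]]
```

View pics/wrist0.png

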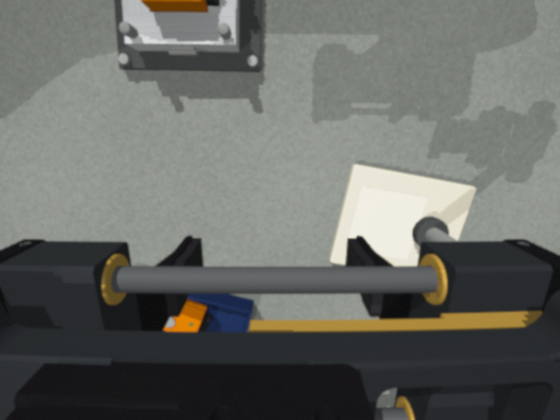

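The wrist view shows the foot plate with corners at about (355,165) and (475,187), so the stand is yawed roughly -10°. The mould is at the top left with the connector end towards +x. I'll look at the camera head from its left side first.

```bash
python3 -m inch '{"translation":[[0.3,0.4,0.5],[0.75,1,1],[0.75,1,1],[0.75,1,1],[0.75,1,1],[0.75,1,1],[0.75,1,1],[0.75,1,1]],"rot":[[-0.14,0,0],[-0.28,0,0],[-0.42,0,0],[-0.55,0,0],[-0.667,0,0],[-0.667,0,0],[-0.667,0,0],[-0.667,0,0]],"jaw":[87,87,87,87,87,87,87,87]}'
python3 -c "
from h import *
look('wrist','w1')"
```

```text
time: 0.95
ee_pos: [0.7, 0.0977, 0.3344]
eef_rot: [0.666, 0.663, -0.241, 0.241]
ft_force: [0.6, -0.9, 0.6]
width: 0.0869
```

View pics/w1.png

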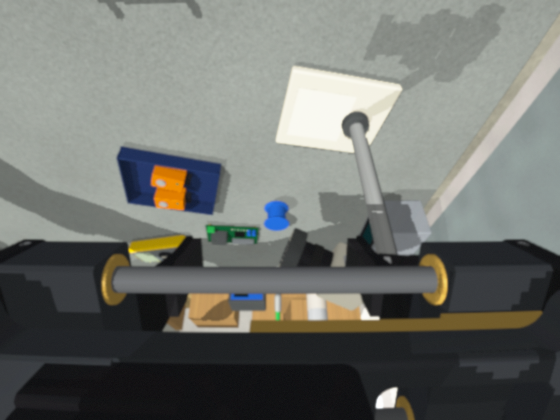

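The head is hidden behind the gripper's rod at about (320,265), since image-up points down in this pose. I'll raise the hand and tilt it more.

```bash
python3 -m inch '{"translation":[[0,-0.1,0.5],[0,-0.2,1],[0,-0.2,1],[0,-0.2,1],[0,-0.2,1],[0,-0.2,1]],"rot":[[-0.083,0,0],[-0.083,0,0],[-0.083,0,0],[-0.083,0,0],[-0.083,0,0],[-0.083,0,0]],"jaw":[87,87,87,87,87,87]}'
python3 -c "
from h import *
s,im,C=look('wrist','w2')
cv2.imwrite('pics/w2c.png',cv2.resize(im[30:250,180:460],None,fx=2.8,fy=2.7,interpolation=2))"
```

```text
time: 1.6
ee_pos: [0.6999, 0.077, 0.4334]
eef_rot: [0.655, 0.652, -0.27, 0.269]
ft_force: [0.2, -0.4, -0.1]
width: 0.0868
```

View pics/w2c.png

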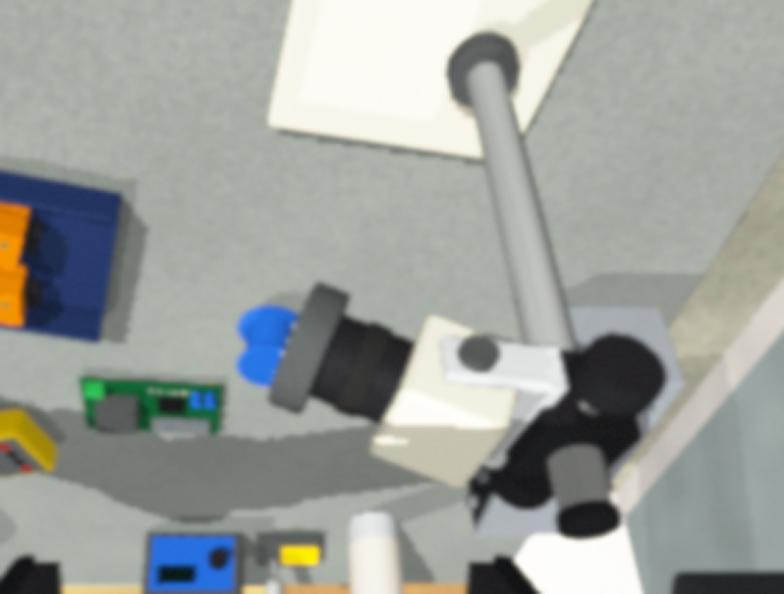

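This view shows the head from its left. The ring's front edge runs from crop (322,285) to (273,397), the tilt knob is at (478,353), and the plate and column are clear. Next I'll take a view from the front left.

```bash
python3 -m inch '{"translation":[[-0.3,-0.2,0.1],[-0.6,-0.5,0.1],[-0.75,-0.83,0.1],[-0.75,-0.83,0.1],[-0.75,-0.83,0.1],[-0.75,-0.83,0.1],[-0.75,-0.83,0.1],[-0.75,-0.83,0.1],[-0.75,-0.83,0.1],[-0.75,-0.83,0.1]],"rot":[[0,0,0.14],[0,0,0.28],[0,0,0.42],[0,0,0.56],[0,0,0.7],[0,0,0.84],[0,0,0.97],[0,0,1],[0,0,1],[0,0,1]],"jaw":[87,87,87,87,87,87,87,87,87,87]}'
python3 -c "
from h import *
s,im,C=look('wrist','w3')
print(proj(C,[[.722,-.062,.274]]))
cv2.imwrite('pics/w3c.png',cv2.resize(im[30:250,140:420],None,fx=2.8,fy=2.7,interpolation=2))"
```

```text
time: 2.65
ee_pos: [0.6245, -0.006, 0.4432]
eef_rot: [0.243, 0.892, -0.1, 0.368]
ft_force: [0.0, -0.0, -0.1]
width: 0.087
[[275.79156589 156.30554912]]
```

View pics/w3c.png

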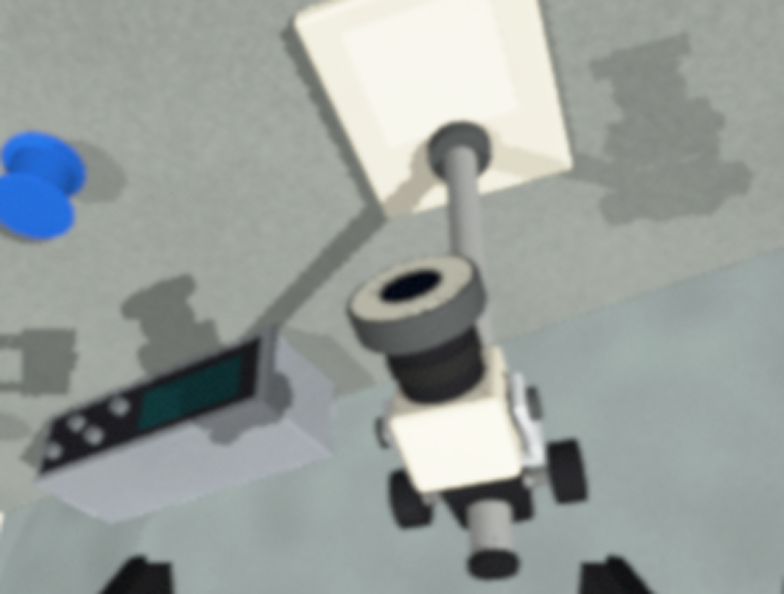

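This view shows the lens face as an ellipse centred at about crop (411,286), with plate corners at crop (295,20), (385,215) and (572,165). Now I'll extract the yaw, lens position and tilt.

```bash
cat > m.py <<'E'
from h import *
np.set_printoptions(precision=4,suppress=True)
out=[]
for n in('w0x','w2','w3'):
    if n=='w0x': continue
    im,C=load(n); h=cv2.cvtColor(im,cv2.COLOR_BGR2HSV)
    m=cv2.inRange(h,(15,8,190),(40,90,255)); m=cv2.morphologyEx(m,3,np.ones((3,3)))
    x=max(cv2.findContours(m[:150] if n=='w2' else m[:112],0,2)[0],key=cv2.contourArea)
    q=cv2.approxPolyDP(cv2.convexHull(x),4,True)[:,0].astype(float)
    W=onz(C,q,.016); print(n,q.tolist());print(W)
    for i in range(len(W)):
        d=W[(i+1)%len(W)]-W[i]; print('  edge',np.linalg.norm(d).round(4),np.degrees(np.arctan2(d[1],d[0])).round(2))
im,C=load('w3')
g=cv2.resize(im,None,fx=4,fy=4,interpolation=cv2.INTER_CUBIC); gg=cv2.cvtColor(g,cv2.COLOR_BGR2GRAY)
print('gray samples', [int(gg[int(4*y),int(4*x)]) for x,y in((277.5,141),(286.8,135.9),(300,130),(275,150))])
roi=np.zeros_like(gg); roi[4*120:4*165,4*260:4*320]=255
for nm,m in(('dark',cv2.inRange(gg,0,45)&roi),):
    c=max(cv2.findContours(m,0,1)[0],key=cv2.contourArea); e=cv2.fitEllipse(c); print(nm,np.array(e[0])/4,np.array(e[1])/4,e[2]); cv2.ellipse(g,e,(0,0,255),1)
fl=np.zeros((gg.shape[0]+2,gg.shape[1]+2),np.uint8)
cv2.floodFill(g.copy(),fl,(1110,564),255,(14,)*3,(14,)*3,4|cv2.FLOODFILL_MASK_ONLY|cv2.FLOODFILL_FIXED_RANGE|(255<<8))
c=max(cv2.findContours(fl[1:-1,1:-1],0,1)[0],key=cv2.contourArea); e=cv2.fitEllipse(cv2.convexHull(c)); print('ring',np.array(e[0])/4,np.array(e[1])/4,e[2]); cv2.ellipse(g,e,(0,255,0),1); cv2.drawContours(g,[c],-1,(255,0,0),1)
a=g[4*115:4*195,4*255:4*330]
im,C=load('w2'); b=cv2.resize(im[125:215,260:375],None,fx=4,fy=4,interpolation=cv2.INTER_CUBIC)
H=max(a.shape[0],b.shape[0]); pad=lambda z:cv2.copyMakeBorder(z,0,H-z.shape[0],0,0,0)
o=np.hstack([pad(a),pad(b)]); print(o.shape,a.shape); cv2.imwrite('pics/ov.png',o)
E
python3 m.py
```

```text
w2 [[397.0, 16.0], [368.0, 76.0], [351.0, 87.0], [275.0, 75.0], [290.0, 0.0], [340.0, 0.0]]
[[ 0.8883  0.0011  0.016 ]
 [ 0.8714 -0.1059  0.016 ]
 [ 0.8452 -0.1303  0.016 ]
 [ 0.7    -0.1043  0.016 ]
 [ 0.7222  0.0224  0.016 ]
 [ 0.796   0.0227  0.016 ]]
  edge 0.1084 -98.97
  edge 0.0358 -137.12
  edge 0.1476 169.87
  edge 0.1287 80.02
  edge 0.0737 0.24
  edge 0.0949 -13.13
w3 [[325.0, 5.0], [343.0, 92.0], [276.0, 104.0], [246.0, 35.0]]
[[ 0.72    0.0271  0.016 ]
 [ 0.8884 -0.0032  0.016 ]
 [ 0.8473 -0.1331  0.016 ]
 [ 0.6975 -0.1035  0.016 ]]
  edge 0.1711 -10.19
  edge 0.1363 -107.51
  edge 0.1528 168.83
  edge 0.1325 80.23
gray samples [68, 8, 179, 87]
dark [296.4785 160.206 ] [ 8.1524 30.3945] 73.83722686767578
ring [286.4886 135.9205] [ 8.9787 22.2857] 69.97164916992188
(360, 760, 3) (320, 300, 3)
```

View pics/ov.png

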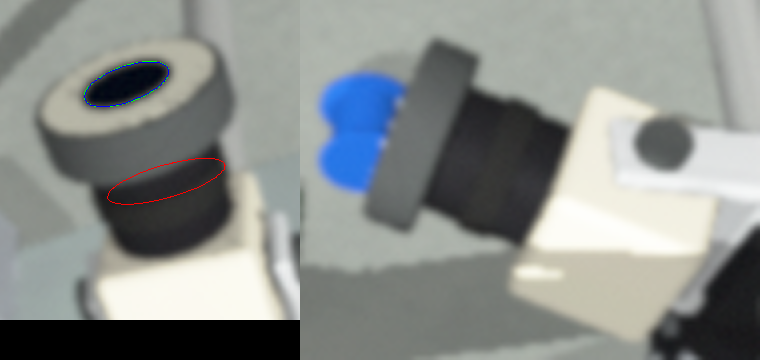

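The dark lens ellipse fits well, centred at (286.5,135.9) in w3. The red contour is only a barrel shadow. In w2 the barrel axis runs through panel points (447,148) and (545,187), and the ring front centre is at about (401,128).

```bash
cat > l.py <<'E'
from h import *
np.set_printoptions(precision=4,suppress=True)
_,C2=load('w2'); im,C3=load('w3')
g=cv2.resize(im,None,fx=4,fy=4,interpolation=cv2.INTER_CUBIC)
fl=np.zeros((g.shape[0]+2,g.shape[1]+2),np.uint8)
cv2.floodFill(g.copy(),fl,(1200,520),255,(30,)*3,(30,)*3,4|cv2.FLOODFILL_MASK_ONLY|cv2.FLOODFILL_FIXED_RANGE|(255<<8))
f=fl[1:-1,1:-1]; c=max(cv2.findContours(f,0,1)[0],key=cv2.contourArea); e=cv2.fitEllipse(cv2.convexHull(c)); print('face',np.array(e[0])/4,np.array(e[1])/4,e[2],cv2.contourArea(c)/16)
p2=lambda x,y:((x-300)/4+260,y/4+125)
yaw=np.radians(-10); sx=np.array([np.cos(yaw),np.sin(yaw),0]); sy=np.array([-sx[1],sx[0],0]); P0=np.array([.793,-.053,0])
o2,d=ray(C2,[p2(401,128),p2(545,187)]); n2=np.cross(d[0],d[1])
ax=np.cross(n2,sy); ax/=np.linalg.norm(ax); ax*=np.sign(ax@sx); print('axis',ax,'tilt',np.degrees(np.arcsin(ax[2])))
o3,d3=ray(C3,[(286.49,135.92)])
A=o3+d3[0]*((n2@(o2-o3))/(n2@d3[0])); B=o3+d3[0]*((sy@(P0-o3))/(sy@d3[0]))
T,res=tri([C2,C3],[p2(401,128),(286.49,135.92)])
for nm,X in(('axisplane',A),('standplane',B),('tri',T)): print(nm,X,'stand y',(X-P0)@sy*1e3)
print(res)
# tilt from w3 ellipse ratio for candidate tilts: angle of sight to axis
v=d3[0]
for t in range(6,25,3):
    a=sx*np.cos(np.radians(t))+np.array([0,0,np.sin(np.radians(t))]); print(t,round(abs(a@v),3),end=' ')
E
python3 l.py
```

```text
face [306.1156 115.5321] [317.3148 760.5139] 91.33246612548828 106396.15625
axis [ 0.9217 -0.1625  0.3523] tilt 20.62911250763622
axisplane [ 0.7112 -0.0413  0.2601] stand y -2.721106364330704
standplane [ 0.703  -0.0371  0.2689] stand y 1.3934860052843739e-14
tri [ 0.7118 -0.0418  0.2598] stand y -3.0407883911921894
[np.float64(0.32297933884468916), np.float64(0.3229793388446648)]
6 0.619 9 0.578 12 0.536 15 0.493 18 0.448 21 0.402 24 0.355
```

The ellipse axis ratio of 0.403 gives a tilt of 21.0°, and the barrel axis gives 20.6°, so I'll use 20.8° and yaw -10°. The lens is at about (0.7115,-0.041,0.260). Next I'll head for the module.

```bash
cat >> h.py <<'E'
def plan(pos,Rd):
    s=r.read_state(); R0=Rn.from_quat(s['eef_rot'])
    print('trans',((np.array(pos)-s['ee_pos'])/.1).round(3).tolist(),'rot',((Rd*R0.inv()).as_rotvec()/np.radians(60)).round(4).tolist())
TOOL=Rn.from_matrix(np.diag([-1.,1,-1]))  # tool in module axes
def modR(yaw,tilt=0): return Rn.from_euler('ZY',[yaw,-tilt],degrees=True)
E
python3 - <<'E'
from h import *
plan([.525,.2,.25],modR(-1.5)*TOOL)
_,C2=load('w2');ax=np.array([.9206,-.1623,.3551]);L=np.array([.7115,-.041,.260]);sy=np.array([.1736,.9848,0])
print(proj(C2,[L,L+.072*ax,L+.072*ax+.028*sy]),((664-300)/4+260,142/4+125))
E
```

```text
trans [-0.998, 2.052, -1.929] rot [0.2075, 0.7258, 0.4563]
[[284.86475961 156.47563112]
 [339.90897555 179.2062956 ]
 [348.87005357 165.05409701]] (351.0, 160.5)
```

```bash
python3 -m inch '{"translation":[[-0.3,0.3,-0.1],[-0.6,0.6,-0.2],[-0.9,1,-0.4],[-0.99,1,-0.6],[-0.99,1,-0.8],[-0.99,1,-0.9],[-0.99,1,-0.9],[-0.99,1,-0.9],[-0.99,1,-0.9]],"rot":[[0.03,0.104,0.065],[0.06,0.207,0.13],[0.09,0.311,0.196],[0.119,0.415,0.261],[0.148,0.518,0.326],[0.178,0.622,0.391],[0.2075,0.7258,0.4563],[0.2075,0.7258,0.4563],[0.2075,0.7258,0.4563]],"jaw":[87,87,87,87,87,87,87,87,87]}'
python3 -m inch '{"translation":[[0,0.5,-0.4],[0,1,-0.8],[0,1.0,-1.0],[0,1.0,-1.0],[0,1.0,-1.0]],"rot":[[0,0,0],[0,0,0],[0,0,0],[0,0,0],[0,0,0]],"jaw":[87,87,87,87,87]}'
python3 -c "
from h import *
s,im,C=look('wrist','w4')
print(s['ee_pos'])
cv2.imwrite('pics/w4c.png',cv2.resize(im[60:280,140:420],None,fx=2.8,fy=2.7,interpolation=2))"
```

```text
time: 3.6
ee_pos: [0.5264, 0.0954, 0.3517]
eef_rot: [0.014, 1.0, -0.001, -0.0]
ft_force: [0.2, -0.8, -0.2]
width: 0.0869
time: 4.1
ee_pos: [0.5255, 0.1962, 0.2519]
eef_rot: [0.014, 1.0, -0.002, -0.0]
ft_force: [0.4, -0.7, 0.7]
width: 0.0871
[0.52552491 0.19619582 0.25185029]
```

View pics/w4c.png

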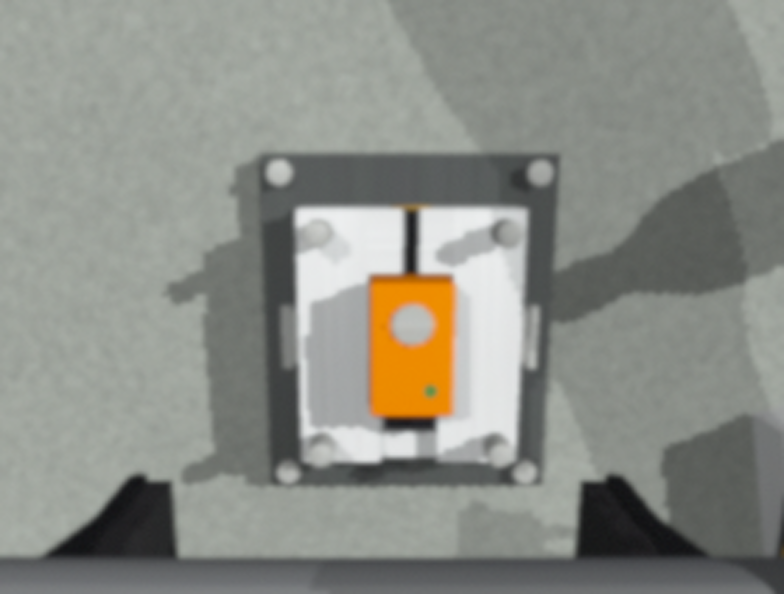

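The module is centred under the tool, with its connector towards the image bottom (+X) at crop (410,425).

```bash
cat > mod.py <<'E'
from h import *
np.set_printoptions(precision=4,suppress=True)
im,C=load('w4'); h=cv2.cvtColor(im,cv2.COLOR_BGR2HSV)
m=cv2.inRange(h,(8,150,200),(22,255,255)); m[:140]=0;m[240:]=0
x=max(cv2.findContours(m,0,2)[0],key=cv2.contourArea); b=cv2.boxPoints(cv2.minAreaRect(x)).astype(float); W=onz(C,b,.066)
print(b.tolist());print(W,W.mean(0))
for i in range(4):
    d=W[(i+1)%4]-W[i];print(np.linalg.norm(d)*1e3,np.degrees(np.arctan2(d[1],d[0])))
# mould white block top at z=.042
m=cv2.inRange(cv2.cvtColor(im,cv2.COLOR_BGR2GRAY),150,255)
E
python3 mod.py
```

```text
[[272.0, 164.0], [301.0, 164.0], [301.0, 213.0], [272.0, 213.0]]
[[0.4928 0.1934 0.066 ]
 [0.4937 0.2268 0.066 ]
 [0.5526 0.2266 0.066 ]
 [0.5517 0.1917 0.066 ]] [0.5227 0.2096 0.066 ]
33.41972914825085 88.46684235060097
58.92569782871964 -0.1950819495901771
34.95710598516846 -91.53482066916625
58.90883584806359 178.3098992109315
```

```bash
python3 -m inch '{"translation":[[-0.02,0.134,-0.3],[-0.025,0.134,-0.7],[-0.025,0.134,-1],[-0.025,0.134,-1],[-0.025,0.134,-1],[-0.025,0.134,-1]],"rot":[[0,0,0],[0,0,0],[0,0,0],[0,0,0],[0,0,0],[0,0,0]],"jaw":[87,87,87,87,87,87]}'
python3 - <<'E'
from h import *
np.set_printoptions(precision=4,suppress=True)
s,im,C=look('wrist','w5')
k=4; g=cv2.resize(im,None,fx=k,fy=k,interpolation=cv2.INTER_CUBIC); h=cv2.cvtColor(g,cv2.COLOR_BGR2HSV)
m=cv2.inRange(h,(8,150,190),(22,255,255)); m[:k*130]=0;m[k*265:]=0
x=max(cv2.findContours(m,0,1)[0],key=cv2.contourArea)[:,0]
P=onz(C,(x+.5)/k-.5,.066); 
b=cv2.minAreaRect((P[:,:2]*1e3).astype(np.float32)); print(b)
lo,hi=P.min(0),P.max(0); print(lo,hi,(lo+hi)/2)
for sgn,c in((0,lo[1]),(1,hi[1])):
    q=P[(abs(P[:,1]-c)<.003)&(P[:,0]>lo[0]+.008)&(P[:,0]<hi[0]-.008)]; f=np.polyfit(q[:,0]-.5227,q[:,1],1); print('flank',np.degrees(f[0]),f[1])
print(s['ee_pos'],Rn.from_quat(s['eef_rot']).as_matrix())
E
```

```text
time: 4.75
ee_pos: [0.5255, 0.209, 0.156]
eef_rot: [0.015, 1.0, -0.001, 0.003]
ft_force: [-0.0, -0.9, 0.0]
width: 0.0865
((522.4064331054688, 209.90167236328125), (34.67273712158203, 60.175758361816406), 88.4066162109375)
[0.4922 0.1919 0.066 ] [0.5528 0.2276 0.066 ] [0.5225 0.2097 0.066 ]
flank -1.6799657088978972 0.19269676774063219
flank -1.3212645741135531 0.22703778001229527
[0.5255 0.209  0.156 ] [[-0.9995  0.0301  0.0056]
 [ 0.03    0.9995 -0.0012]
 [-0.0056 -0.001  -1.    ]]
```

```bash
python3 -m inch '{"translation":[[-0.03,0.008,-0.25],[-0.03,0.008,-0.5],[-0.03,0.008,-0.75],[-0.03,0.008,-0.95],[-0.03,0.008,-1],[-0.03,0.008,-1],[-0.03,0.008,-1]],"rot":[[0,0,0.003],[0,0,0.003],[0,0,0.003],[0,0,0.003],[0,0,0.003],[0,0,0.003],[0,0,0.003]],"jaw":[87,87,87,87,87,87,87]}'
```

```text
time: 5.5
ee_pos: [0.5234, 0.2103, 0.0574]
eef_rot: [0.013, 1.0, -0.0, 0.004]
ft_force: [0.3, 0.7, 0.4]
width: 0.087
```

```bash
python3 -m inch '{"translation":[[-0.005,-0.004,-0.01],[-0.005,-0.004,-0.01],[-0.005,-0.004,-0.01],[-0.005,-0.004,-0.01],[-0.005,-0.004,-0.01],[-0.005,-0.004,-0.01],[-0.005,-0.004,-0.01],[-0.005,-0.004,-0.01],[-0.005,-0.004,-0.01],[-0.005,-0.004,-0.01]],"rot":[[0,0,0],[0,0,0],[0,0,0],[0,0,0],[0,0,0],[0,0,0],[0,0,0],[0,0,0],[0,0,0],[0,0,0]],"jaw":[60,40,30,30,30,30,30,30,30,30]}' 30
```

```text
time: 6.5
ee_pos: [0.5229, 0.2099, 0.0564]
eef_rot: [0.013, 1.0, -0.0, 0.004]
ft_force: [0.1, -0.4, -0.9]
width: 0.0355
```

```bash
python3 -c "
from h import *
s=r.read_state();R0=Rn.from_quat(s['eef_rot']);M=modR(-1.5);np.save('grasp.npy',np.r_[M.inv().apply(s['ee_pos']-np.array([.5225,.2098,.028])),(M.inv()*R0).as_quat()]);print(np.load('grasp.npy'))"
python3 -m inch '{"translation":[[0,0,0.05],[0,0,0.1],[0,0,0.2],[0,0,0.3],[0,0,0.5],[0,0,0.7],[0,0,0.9],[0,0,1],[0,0,1],[0,0,1]],"rot":[[0,0,0],[0,0,0],[0,0,0],[0,0,0],[0,0,0],[0,0,0],[0,0,0],[0,0,0],[0,0,0],[0,0,0]],"jaw":[30,30,30,30,30,30,30,30,30,30]}'
cat > tgt.py <<'E'
from h import *
g=np.load('grasp.npy'); M=modR(-10,20.8); L=np.array([.7115,-.041,.260])
F=L-.120*M.as_matrix()[:,0]; O=F-M.apply([.042,0,.014])
print('focus',F,'origin',O); plan(O+M.apply(g[:3]),M*Rn.from_quat(g[3:]))
print(r.read_state()['width'])
E
python3 tgt.py
```

```text
[3.65496696e-04 1.03638135e-04 2.84038226e-02 2.86542171e-04
 9.99993015e-01 1.70624936e-05 3.72658572e-03]
time: 7.5
ee_pos: [0.5226, 0.2098, 0.156]
eef_rot: [0.013, 1.0, -0.0, 0.004]
ft_force: [-0.0, 0.1, -1.8]
width: 0.0358
focus [ 0.60102517 -0.02152031  0.21738716] origin [ 0.56725495 -0.01556571  0.18938511]
trans [0.35, -2.236, 0.601] rot [-0.0347, -0.3456, -0.1401]
0.03577784144003171
```

The lift is clean, with the width at 35.8 mm. Moving to the lens in two legs.

```bash
python3 -m inch '{"translation":[[0,-0.2,0.15],[0,-0.5,0.3],[0,-0.75,0.45],[0.1,-1,0.6],[0.1,-1,0.6],[0.1,-1,0.6]],"rot":[[-0.007,-0.069,-0.028],[-0.014,-0.138,-0.056],[-0.021,-0.207,-0.084],[-0.028,-0.276,-0.112],[-0.0347,-0.3456,-0.1401],[-0.0347,-0.3456,-0.1401]],"jaw":[30,30,30,30,30,30]}'
python3 -m inch '{"translation":[[0,-0.25,0],[0,-0.55,0],[0.1,-0.85,0],[0.1,-1,0],[0.1,-1,0],[0.1,-1,0]],"rot":[[0,0,0],[0,0,0],[0,0,0],[0,0,0],[0,0,0],[0,0,0]],"jaw":[30,30,30,30,30,30]}'
python3 tgt.py
```

```text
time: 8.1
ee_pos: [0.531, 0.1096, 0.2147]
eef_rot: [0.086, 0.979, -0.016, 0.183]
ft_force: [0.9, 0.3, -1.4]
width: 0.0357
time: 8.7
ee_pos: [0.5408, 0.0103, 0.2139]
eef_rot: [0.085, 0.979, -0.016, 0.182]
ft_force: [0.1, 1.1, -1.6]
width: 0.0352
focus [ 0.60102517 -0.02152031  0.21738716] origin [ 0.56725495 -0.01556571  0.18938511]
trans [0.169, -0.241, 0.022] rot [0.0005, -0.0031, -0.0011]
0.03524074709342991
```

```bash
python3 -m inch '{"translation":[[0.08,-0.12,0.01],[0.17,-0.24,0.022],[0.17,-0.24,0.022],[0.17,-0.24,0.022],[0.17,-0.24,0.022]],"rot":[[0,-0.003,-0.001],[0,-0.003,-0.001],[0,-0.003,-0.001],[0,-0.003,-0.001],[0,-0.003,-0.001]],"jaw":[30,30,30,30,30]}'
python3 tgt.py
python3 - <<'E'
from h import *
a=[]
M=modR(-10,20.8);L=np.array([.7115,-.041,.260]);F=L-.12*M.as_matrix()[:,0]
for n,c in(('scene',(260,150)),('side',(270,135))):
    _,im,C=look(n,n+'9'); p=proj(C,[F,L]); print(n,p)
    x,y=p.mean(0).astype(int); a.append(cv2.resize(im[y-45:y+45,x-60:x+60],(400,300),interpolation=2)); print('off',x-60,y-45)
s,im,C=look('wrist','w9'); print('wrist',proj(C,[F,L]))
w=im[150:420,100:460] ; a.append(cv2.resize(im[0:420],(400,300)))
cv2.imwrite('pics/fin.png',np.vstack([np.hstack(a[:2]),np.hstack([a[2],a[2]*0])]))
E
```

```text
time: 9.2
ee_pos: [0.5575, -0.0124, 0.2157]
eef_rot: [0.085, 0.979, -0.016, 0.183]
ft_force: [0.7, -0.6, -1.0]
width: 0.0353
focus [ 0.60102517 -0.02152031  0.21738716] origin [ 0.56725495 -0.01556571  0.18938511]
trans [0.002, -0.014, 0.003] rot [0.0004, -0.0009, -0.0017]
0.0353347807575
scene [[277.85971855 198.87253801]
 [311.76490314 199.63524647]]
off 234 154
side [[293.99601471 195.59768247]
 [333.59649582 186.34012584]]
off 253 145
wrist [[273.75388403 309.70807127]
 [273.70045614 438.34899777]]
```

View pics/fin.png

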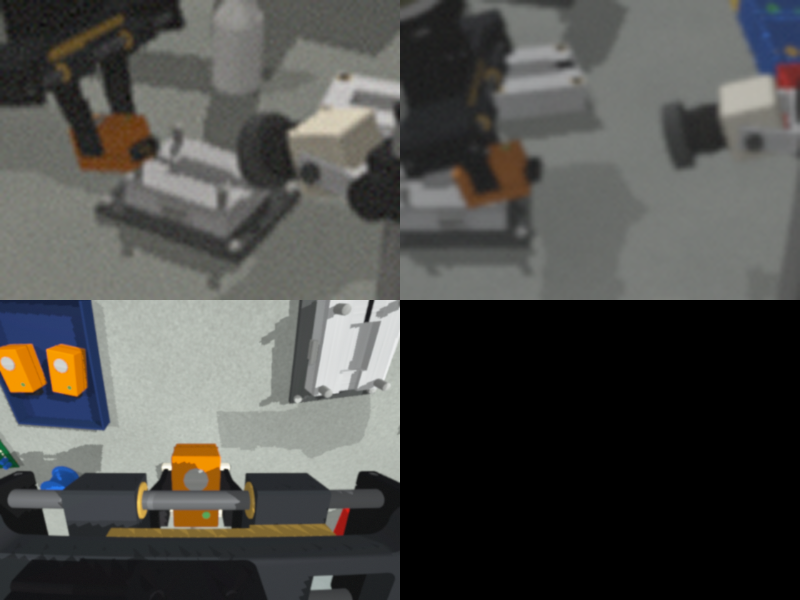

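In the final view the mouth is at scene (278,198.4) and side (295,195.4), where I predicted (277.9,198.9) and (294,195.6). The lens is at (312.6,199.6) and (333.4,186.1), where I predicted (311.8,199.6) and (333.6,186.3), so they agree. I'll make one last trim and check for slip in the grip.

```bash
python3 -m inch '{"translation":[[0.002,-0.014,0.003],[0.002,-0.014,0.003],[0.002,-0.014,0.003],[0.002,-0.014,0.003],[0.002,-0.014,0.003],[0.002,-0.014,0.003]],"rot":[[0,-0.001,-0.001],[0,-0.001,-0.001],[0,-0.001,-0.001],[0,-0.001,-0.001],[0,-0.001,-0.001],[0,-0.001,-0.001]],"jaw":[30,30,30,30,30,30]}'
python3 tgt.py
python3 - <<'E'
from h import *
np.set_printoptions(precision=1,suppress=True)
s,im,C=look('wrist','w10'); g=np.load('grasp.npy')
M=Rn.from_quat(s['eef_rot'])*Rn.from_quat(g[3:]).inv(); O=s['ee_pos']-M.apply(g[:3])
p=proj(C,O+M.apply([[-.03,-.018,.038],[-.03,.018,.038],[-.03,-.018,0],[-.03,.018,0]])); print('pred',p.tolist())
h=cv2.cvtColor(im,cv2.COLOR_BGR2HSV); m=cv2.inRange(h,(8,150,60),(22,255,255)); m[:,:220]=0;m[:,330:]=0
for y in range(196,266,4):
    x=np.flatnonzero(m[y]); print(y,(x.min(),x.max(),int(np.median(im[y,x,2]))) if len(x) else None)
print(s['joint_vel'].round(4))
E
```

```text
time: 9.95
ee_pos: [0.5578, -0.0144, 0.2163]
eef_rot: [0.086, 0.979, -0.016, 0.184]
ft_force: [-0.2, 0.6, -0.5]
width: 0.0359
focus [ 0.60102517 -0.02152031  0.21738716] origin [ 0.56725495 -0.01556571  0.18938511]
trans [-0.001, 0.006, -0.002] rot [0.0004, 0.0007, -0.0]
0.03590305074642532
pred [[240.1195190136554, 216.06370334074623], [311.00767631950214, 215.9961081460197], [246.79263466940768, 197.86494784017728], [303.65671496956, 197.81218787252047]]
196 None
200 None
204 (np.int64(246), np.int64(301), 164)
208 (np.int64(244), np.int64(303), 170)
212 (np.int64(244), np.int64(304), 172)
216 (np.int64(242), np.int64(306), 173)
220 (np.int64(240), np.int64(308), 240)
224 (np.int64(240), np.int64(308), 243)
228 (np.int64(241), np.int64(307), 219)
232 (np.int64(241), np.int64(307), 166)
236 (np.int64(241), np.int64(306), 163)
240 (np.int64(239), np.int64(308), 161)
244 (np.int64(239), np.int64(308), 161)
248 (np.int64(240), np.int64(308), 161)
252 (np.int64(240), np.int64(308), 161)
256 (np.int64(240), np.int64(308), 160)
260 (np.int64(240), np.int64(308), 161)
264 (np.int64(240), np.int64(308), 159)
[ 0. -0.  0. -0. -0.  0. -0.]
```

```bash
python3 -c "
from bench import r
print(r.close_job()); print(r.read_state()['width'])"
```

```text
the job is handed in; nothing more can be done
None
the job is handed in; nothing more can be done
```

The module is out of the mould and held still in front of the inspection camera, and the job is handed in at about 10 s of the 45 s allowed. I gripped it by its plain flanks at 30 N, lifted it straight up 100 mm, and brought its connector mouth to the focus point. No verdict was reported.

**Camera pose:** I measured a yaw of −10° and a downward tilt of 20.8°. Two independent methods gave 20.6° and 21.0°. The lens is at about (0.7115, −0.041, 0.260) m. The plate-centre estimate put it 3 mm off to the side, and I went with the triangulated position.

**Last checks that agreed:**
- The tool is within 1 mm and 0.1° of the target pose and not moving. The fingers read 35.9 mm on the 36 mm body, and outside forces stayed below about 2 N at every reading.
- Both fixed cameras show the connector mouth and the lens within about 1 pixel (about 3 mm) of where I predicted.

**Check that disagreed slightly:** the wrist view shows the module's rear edge 2–3 pixels from prediction. The module may therefore sit about 1.5 mm closer to the lens than intended. I left it because that is within calibration error.

I saw no contact with the camera or anything else on the bench. I did not re-measure the other objects afterwards.

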